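# Back the screw feeder up one notch

### The arm

A 6-joint arm with a two-finger parallel gripper is mounted at the origin on the work surface. World frame = base frame: x ahead of the robot, y to its left, z up, the work surface at z = 0. Lengths are in m, angles in rad, forces in N, time in s.
With the tool pointing down it reaches from about 0.35 to 0.775 m from the base axis. Payload 7.3 kg.
Tool frame: the origin (TCP) lies midway between the tips of the shut fingers; the grasp point (between the pads) lies 19 mm behind it (robot.grasp_offset is the z of the grasp point in the tool frame, in m); z points along the fingers, y is the direction in which the jaws open and shut (so a half turn about z gives the same grasp; the last joint's range is limited). The gripper opens to 92 mm and grips with 3 to 60 N. Pads are 19 mm wide; open, the fingers measure 130 mm over their backs; the gripper's body (75 mm by 190 mm) begins 47 mm behind the grasp point.
Start: joints at [1.089, 0.342, 1.524, -0, 1.275, -0.146], TCP at [0.173, 0.496, 0.227] pointing down, gripper open.
Joint ranges: [-2.53, 2.53], [-0.77, 2.02], [0.04, 2.7], [-1, 4.14], [0.28, 2.66], [-3.11, 3.11]. Speed limits (rad/s): [2.57, 2.57, 3.14, 3.14, 3.14, 3.14].

### API

Orientations are given as [roll, pitch, yaw] about the fixed x, y, z axes, in that order (R = Rz(yaw) Ry(pitch) Rx(roll)).
In Python, from cell import observe, imaging, workorder, robot gives the robot as it stands. The module is installed in compiled form; this text tells all that it offers.
- The arm moves only by the tool send_rows, never from a script. Its argument "series" is a list of rows, each a list of 7 numbers: the shift along the tool's x, y, z in m, then the turn, a rotation vector about the tool's x, y, z in rad, then the closure, from 0 (fully open) to 1 (shut). A call has 1 to 5 rows; each row shifts and turns the commanded pose from where the row before left it, along the tool's axes as they then stand; what a row does not reach is not made up. A row lasts 1/12 s, in which the tool goes at most 41.7 mm and 7.16 degrees, less where a joint would pass 70% of its speed; a pose out of reach is approached as far as the arm can. A call is refused whole if a number of a shift passes 0.0417 or a number of a turn 0.125, either way. A call with a gripper value outside its range is refused whole. The fingers move at their own pace and stop on an object; "newtons" is the grip in N (left out, the last holds). Time passes only in rows, so rows that do not move let the fingers close. It gives the time, the measured TCP pose, the force and the opening at its end, in the units of the state.
- observe(): the state, without advancing time (a new reading comes with each control period).
- imaging.read_camera(name): name is "scene" or "top" or "wrist"; returns a dict with "color" (480x640x3 uint8, red, green, blue), "range_z" (480x640 float32, m along the optical axis (not along the pixel's ray), 0 where there is no reading), "vfov" (degrees; the focal length in pixels is half the picture's height over the tangent of half this angle, whatever the lens; pixels are square), "cx", "cy" (the principal point, pixels), "T" (4x4, takes a point from camera to world coordinates). Camera axes: x right, y down, z forward; pixel columns grow to the right and rows downward; lengths in m; the calibration is good to about 2 mm. A picture is of the moment at which its call begins.
- workorder.hand_in(): hands the job in, once; it reports no verdict.
The state is a dict: "time": time; "qpos": joint angles; "qvel": joint speeds; "joint_efforts": joint torques, N m; "tool_pos": TCP position; "tool_rot": TCP orientation; "contact_force": force on the tool from outside, world axes, zero at the start; "torque": the same for the moment, N m; "opening": finger opening in m.
Only numpy, scipy, OpenCV 4.12 (cv2) and the standard library are available. Lean on these libraries where they do the work, as an engineer would, in place of code of your own. Each camera call takes 0.05 s, during which the arm holds its last target.

### The job

The bench screw feeder has fed one notch too far. With a fingertip tip the pawl's ball-ended lever over away from the robot so that the pawl lifts out of the ratchet and stays up, push the pegged wheel backward by exactly one notch (its top moves away from the robot), and tip the lever back so that the pawl drops fully into the new notch. Only touch and push: do not grasp or lift anything, and leave the jar, the screwdriver and the heat sink where they are.

Things in the scene. Friction and masses are not known exactly. Their poses are not given: they have to be found in the camera images.
- feeder: Screw feeder bolted to the bench, position and yaw (within 0.5 rad) vary: base plate 190 x 150 x 12 mm, two upright cheeks (48 mm apart, 117 mm high), drum between them, ratchet and pawl on its +y side, peg wheel on its -y side. Origin on the bench under the middle of the wheel's axis, z up; its -x side faces the robot. The wheel's axis runs along its y, 95 mm up.
- hub (a point): Centre of the hub of the peg wheel, on the wheel's axis (feeder 0, -62, 95 mm); hub radius 20 mm. From it stick out 8 straight round steel pegs, 8 mm thick, 45 degrees apart, to a radius of 75 mm. The pegs at the top are free to be touched from above.
- wheel (a joint): Turn of the wheel (drum, ratchet, pegs in one piece), rad; grows as it turns backward (top towards feeder +x, away from the robot). 8 notches, one = 0.785. Starts at -0.14 to -0.01; the lowered pawl blocks it at 0. Stiff (0.06 N m), stays where left. Right for the next notch: 0.57 to 0.78; short of that the pawl rests on a tooth's slope, and turning on backward lets it drop.
- peg_tip (a point): Outer end, on its axis, of the peg to push. At wheel 0 this peg leans 22.5 degrees from upright to the feeder's -x (towards the robot); after one notch backward it leans 22.5 degrees to +x. Radius 75 mm, in the plane y = -62 mm of the feeder.
- pawl (a joint): Angle of the pawl, rad: 0 = nose fully down in a notch, grows as the lever tips to the feeder's +x and the nose lifts; 0.9 = thrown back on its stop. Above 0.25 the nose is clear of the teeth. Its ball's weight drops it to 0 or to 0.9 from either side of about 0.46, where it stays; under 0.5 N at the ball tips it.
- pivot (a point): Centre of the pawl on its pivot axis (feeder 48, 38, 141 mm), the axis along the feeder's y. The nose arm, 45 mm long, points to -x on top of the ratchet wheel (96 mm across, 10 mm thick, top 143 mm above the bench). The bracket beside it (y 21 to 27 mm) is 158 mm high.
- ball (a point): Centre of the steel ball, 22 mm across, on top of the pawl's lever (6 mm rod), 50 mm from the pivot, in the plane y = +38 mm of the feeder. Pawl down: feeder x = +26 mm, z = 186 mm. Thrown back: x = +70 mm, z = 186 mm. Upright in between: x = +48 mm, z = 191 mm.
- jar: Bystander: small closed jar, 52 mm across, 70 mm high, loose, left of the feeder (its +y side). Origin under its centre.
- driver: Bystander: screwdriver about 170 mm long, lying loose to the right of the feeder (its -y side). Origin under its middle.
- heatsink: Bystander: finned heat sink 60 x 60 x 38 mm, loose, behind the feeder on the right (its +x, -y side). Origin under its centre.
Not all that is in view belongs to the job. There is more than one size of the feeder; the one meant has the size given above.

How it is judged:
By the outcome, as a careful person would: the job done as asked, in the order asked, and still so for the second after the job is handed in, with the robot touching nothing.
It also fails if it takes over 48 s, if anything falls off the work surface, if the arm or the gripper's body presses on something with over 40 N, if the wrist force passes 120 N, or if a joint passes its speed limit or range.

## Working session

There is one attempt and no reset: what is moved stays moved. The work goes in short steps, Python scripts to look and compute and a tool call to move; the robot and the scene stay as the last step left them, time stands still between calls to the robot, and variables do not carry over. Pictures are saved under pics/ and viewed, and the job is handed in when it is done.

Besides the shell and the picture viewer there is one more tool, called after "Request:" as name(argument=value, ...), one argument or row to a line, values as JSON. send_rows: Moves the arm, as the interface text tells. Its arguments: {"type":"object","properties":{"series":{"type":"array","items":{"type":"array","items":{"type":"number"}}},"newtons":{"type":"number"}},"required":["series"]}

```bash
mkdir -p pics; ls; cat > h.py <<'E'
import numpy as np, cv2
from cell import observe, imaging, workorder, robot
def cam(n):
    d=imaging.read_camera(n); d['f']=d['color'].shape[0]/2/np.tan(np.radians(d['vfov'])/2); return d
def save(d,p): cv2.imwrite(p,d['color'][:,:,::-1])
def pts(d):
    h,w=d['range_z'].shape; u,v=np.meshgrid(np.arange(w),np.arange(h)); z=d['range_z']
    P=np.stack([(u-d['cx'])/d['f']*z,(v-d['cy'])/d['f']*z,z,np.ones_like(z)],-1)
    return (P@d['T'].T)[...,:3]
def proj(d,p):
    q=np.linalg.inv(d['T'])@np.append(p,1); return d['cx']+d['f']*q[0]/q[2], d['cy']+d['f']*q[1]/q[2]
E
python3 - <<'E'
from h import *
for n in ['scene','top','wrist']:
    d=cam(n); save(d,f'pics/{n}0.png'); print(n,d['f'],d['cx'],d['cy'],d['T'].round(3).tolist())
o=observe(); print({k:np.round(v,3).tolist() for k,v in o.items()})
E
```

```text
pics
scene 469.6022401827097 319.2681399421939 246.41578374016382 [[0.821, 0.356, -0.446, 0.878], [0.571, -0.501, 0.651, -0.435], [0.008, -0.789, -0.614, 0.576], [0.0, 0.0, 0.0, 1.0]]
top 525.9728087388663 317.71959920734463 243.906902155353 [[-0.0, -0.996, 0.088, 0.482], [-1.0, 0.0, 0.001, 0.049], [-0.001, -0.088, -0.996, 1.197], [0.0, 0.0, 0.0, 1.0]]
wrist 376.42167665305334 320.0705512855185 241.859908669809 [[0.329, 0.914, 0.238, 0.108], [0.944, -0.318, -0.084, 0.519], [-0.001, 0.253, -0.968, 0.385], [0.0, 0.0, 0.0, 1.0]]
{'time': 0.15, 'qpos': [1.089, 0.343, 1.525, -0.0, 1.275, -0.146], 'qvel': [-0.0, -0.003, -0.002, 0.001, -0.0, 0.003], 'joint_efforts': [0.001, -43.147, -24.435, 0.072, 0.054, -0.0], 'tool_pos': [0.173, 0.495, 0.226], 'tool_rot': [-3.14, -0.0, 2.806], 'contact_force': [1.311, 0.378, 0.283], 'torque': [-0.031, 0.036, 0.026], 'opening': 0.092}
```

View pics/scene0.png

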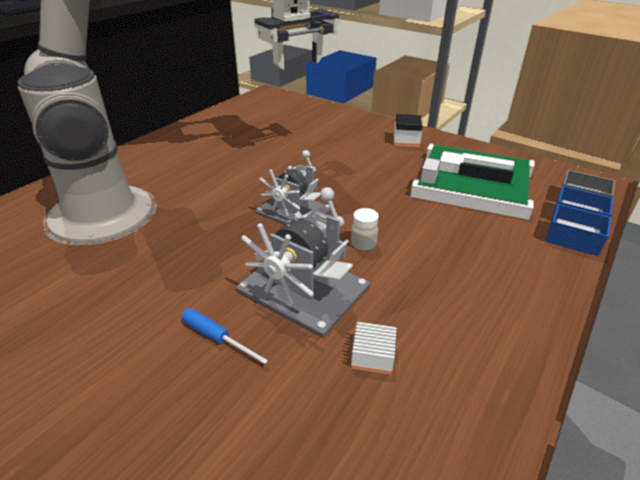

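View pics/top0.png

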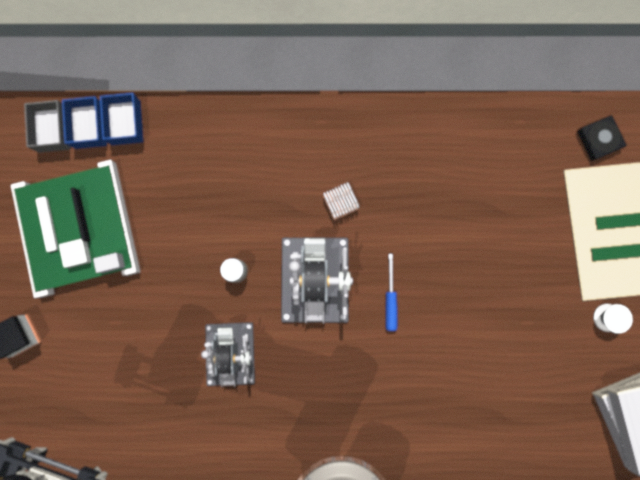

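View pics/wrist0.png

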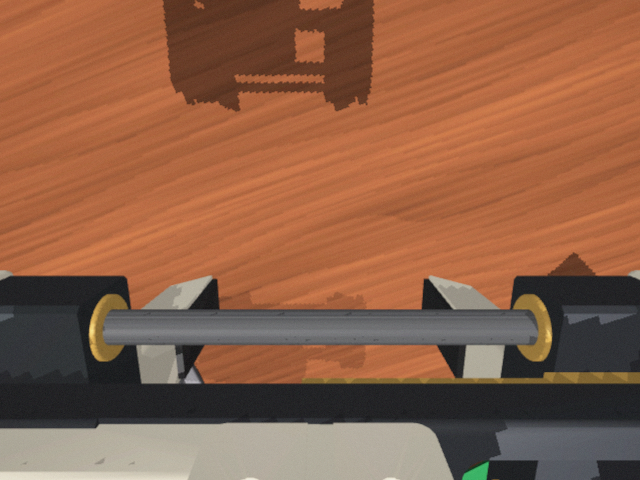

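The top view shows the large feeder at about (315, 281), nearly square to the robot. Its plate spans columns 283–348 and rows 239–322, about 147 x 187 mm, so it is the one meant. The small one at (230, 355) is a decoy. Next I measure the plate, ball and hub.

```bash
python3 - <<'E'
from h import *
d=cam('top'); P=pts(d)
save_=cv2.resize(d['color'][225:335,265:375],None,fx=5,fy=5,interpolation=cv2.INTER_CUBIC); cv2.imwrite('pics/topz.png',save_[:,:,::-1])
m=np.zeros((480,640),np.uint8); m[225:335,265:375]=((P[...,2]>0.007)&(P[...,2]<0.25))[225:335,265:375]
z=P[...,2]; pl=((z>0.006)&(z<0.018))&(m>0)
cs,_=cv2.findContours(m,cv2.RETR_EXTERNAL,cv2.CHAIN_APPROX_NONE)
a,b=[],[]
X=P[pl][:,:2]; print(len(X),np.median(P[pl][:,2]))
# rays at z=.012 with minarea rect
r=cv2.minAreaRect(X.astype(np.float32)); print('plate',r, 'angle')
def up(zlo,zhi,name):
    k=(m>0)&(z>zlo)&(z<zhi); n,l,s,c=cv2.connectedComponentsWithStats(k.astype(np.uint8))
    for i in range(1,n):
        if s[i,4]>3: print(name,s[i].tolist(),P[l==i].mean(0).round(4),P[l==i].min(0).round(4),P[l==i].max(0).round(4))
up(.178,.25,'ball'); up(.14,.178,'mid')
s=cam('scene'); c=cv2.resize(s['color'][175:335,225:385],None,fx=4.5,fy=4.5,interpolation=cv2.INTER_CUBIC)[:600]; 
cv2.imwrite('pics/scz.png',c[:,:,::-1][:600])
E
```

```text
2733 0.011704799497251006
plate ((0.4927949011325836, 0.04597609490156174), (0.2019784152507782, 0.23401464521884918), 81.00779724121094) angle
ball [289, 261, 11, 11, 102] [0.5279 0.0959 0.1927] [0.5183 0.0862 0.1826] [0.5376 0.1056 0.1999]
mid [291, 250, 13, 13, 105] [0.5497 0.0904 0.1505] [0.5379 0.0796 0.1413] [0.5612 0.104  0.1683]
mid [343, 266, 5, 9, 32] [ 0.522  -0.0033  0.155 ] [ 0.5141 -0.0075  0.1403] [5.290e-01 2.000e-04 1.664e-01]
mid [293, 272, 4, 8, 29] [0.5115 0.0969 0.1445] [0.504  0.0936 0.1401] [0.5181 0.0999 0.1498]
mid [293, 281, 5, 2, 8] [0.4993 0.0962 0.1436] [0.498  0.0917 0.1417] [0.5001 0.0998 0.1454]
mid [343, 288, 5, 9, 32] [ 0.4775 -0.0032  0.155 ] [ 0.4704 -0.0074  0.1415] [4.861e-01 3.000e-04 1.666e-01]
```

View pics/topz.png

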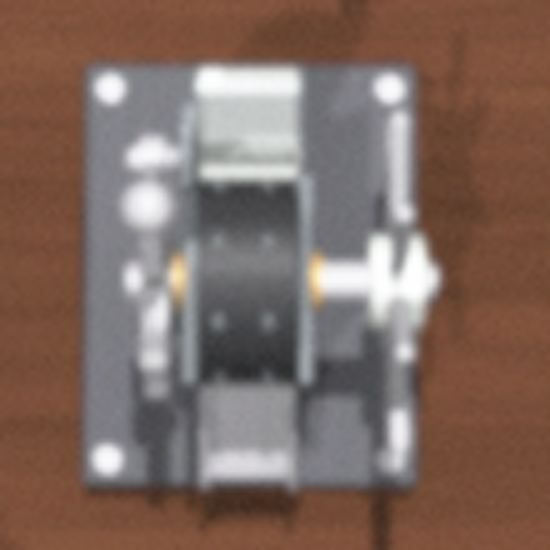

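View pics/scz.png

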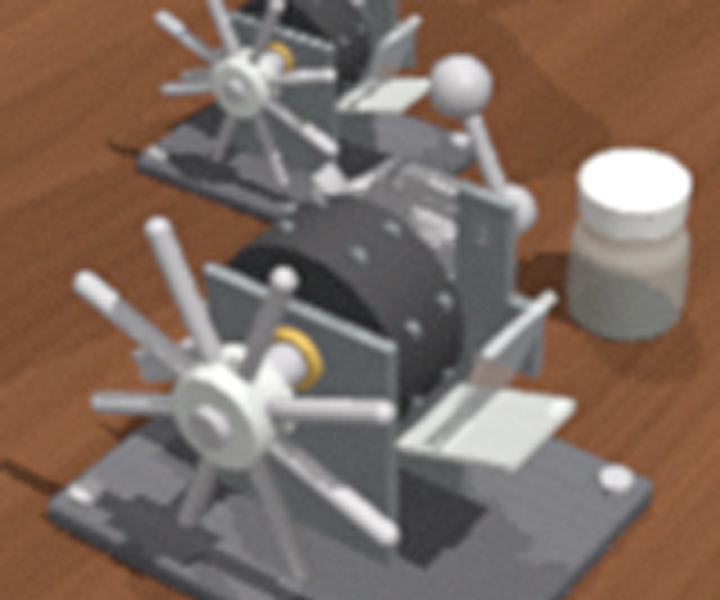

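```bash
python3 - <<'E'
from h import *
d=cam('top'); P=pts(d); z=P[...,2]
reg=np.zeros((480,640),bool); reg[225:335,265:375]=1
c=d['color'].astype(int)
# plate: bluish-grey & near z=12mm
grey=(abs(c[...,0]-c[...,2])<25)&(z>0.003)&(z<0.25)&reg
g=cv2.morphologyEx(grey.astype(np.uint8),cv2.MORPH_OPEN,np.ones((5,5)))
X=P[(g>0)&(z<.018)][:,:2]*1000
r=cv2.minAreaRect(X.astype(np.float32)); print('plate',r,cv2.boxPoints(r).round(1).tolist())
# bolts: white near plate
w=(c.min(-1)>170)&reg&(z<0.03); n,l,s,ce=cv2.connectedComponentsWithStats(w.astype(np.uint8))
for i in range(1,n):
    if s[i,4]>8: print('bolt',s[i].tolist(),P[l==i].mean(0).round(4))
for nm in ['top','scene']:
    d=cam(nm);P=pts(d)
    k=(P[...,0]>.4)&(P[...,0]<.6)&(abs(P[...,1]+.003)<.012)&(P[...,2]>.03)&(P[...,2]<.18)
    Q=P[k]; dx=Q[:,0]-.502; dz=Q[:,2]-.095; rr=np.hypot(dx,dz); a=np.degrees(np.arctan2(dx,dz))
    s=(rr>35)&(rr<80)
    print(nm,'y',np.median(Q[s][:,1]).round(4),np.histogram(a[s],bins=np.arange(-180,181,7.5)))
    for lo in [-80,-35,10,55]:
        q=s&(a>lo)&(a<lo+30); 
        if q.sum()>5: print(lo,q.sum(),np.median(a[q]).round(1),rr[q].max().round(4),np.median(Q[q][:,1]).round(4))
    k=(abs(P[...,0]-.528)<.03)&(abs(P[...,1]-.096)<.03)&(P[...,2]>.18)&(P[...,2]<.22)
    B=P[k]; A=np.c_[2*B,np.ones(len(B))]; sol=np.linalg.lstsq(A,(B**2).sum(1),rcond=None)[0]
    print('ball',sol[:3],np.sqrt(sol[3]+sol[:3]@sol[:3]),len(B))
E
```

```text
plate ((507.6768798828125, 54.181663513183594), (189.6544647216797, 157.91293334960938), 0.03777765482664108) [[412.79998779296875, 133.10000610351562], [412.8999938964844, -24.799999237060547], [602.5999755859375, -24.700000762939453], [602.5, 133.1999969482422]]
bolt [284, 239, 6, 7, 35] [0.5897 0.1209 0.0138]
bolt [340, 240, 6, 6, 33] [ 0.5892 -0.0053  0.0143]
bolt [283, 314, 7, 6, 34] [0.4235 0.121  0.0137]
bolt [343, 314, 4, 5, 12] [ 0.424  -0.0083  0.014 ]
top y nan (array([0, 0, 0, 0, 0, 0, 0, 0, 0, 0, 0, 0, 0, 0, 0, 0, 0, 0, 0, 0, 0, 0,
       0, 0, 0, 0, 0, 0, 0, 0, 0, 0, 0, 0, 0, 0, 0, 0, 0, 0, 0, 0, 0, 0,
       0, 0, 0, 0]), array([-180. , -172.5, -165. , -157.5, -150. , -142.5, -135. , -127.5,
       -120. , -112.5, -105. ,  -97.5,  -90. ,  -82.5,  -75. ,  -67.5,
        -60. ,  -52.5,  -45. ,  -37.5,  -30. ,  -22.5,  -15. ,   -7.5,
          0. ,    7.5,   15. ,   22.5,   30. ,   37.5,   45. ,   52.5,
         60. ,   67.5,   75. ,   82.5,   90. ,   97.5,  105. ,  112.5,
        120. ,  127.5,  135. ,  142.5,  150. ,  157.5,  165. ,  172.5,
        180. ]))
ball [0.52778319 0.09620729 0.18854568] 0.009556907332598893 102
scene y nan (array([0, 0, 0, 0, 0, 0, 0, 0, 0, 0, 0, 0, 0, 0, 0, 0, 0, 0, 0, 0, 0, 0,
       0, 0, 0, 0, 0, 0, 0, 0, 0, 0, 0, 0, 0, 0, 0, 0, 0, 0, 0, 0, 0, 0,
       0, 0, 0, 0]), array([-180. , -172.5, -165. , -157.5, -150. , -142.5, -135. , -127.5,
       -120. , -112.5, -105. ,  -97.5,  -90. ,  -82.5,  -75. ,  -67.5,
        -60. ,  -52.5,  -45. ,  -37.5,  -30. ,  -22.5,  -15. ,   -7.5,
          0. ,    7.5,   15. ,   22.5,   30. ,   37.5,   45. ,   52.5,
         60. ,   67.5,   75. ,   82.5,   90. ,   97.5,  105. ,  112.5,
        120. ,  127.5,  135. ,  142.5,  150. ,  157.5,  165. ,  172.5,
        180. ]))
ball [0.52764727 0.09525289 0.18585569] 0.009837796588478316 142
  return _methods._mean(a, axis=axis, dtype=dtype,
  ret = ret.dtype.type(ret / rcount)
```

```bash
cat > wh.py <<'E'
from h import *
def wheel(O=(.502,.058),verbose=True):
    out={}
    for nm in ['top','scene']:
        d=cam(nm);P=pts(d)
        k=(P[...,0]>.4)&(P[...,0]<.6)&(abs(P[...,1]-(O[1]-.062))<.011)&(P[...,2]>.03)&(P[...,2]<.19)
        Q=P[k]; dx=Q[:,0]-O[0]; dz=Q[:,2]-.095; rr=np.hypot(dx,dz); a=np.degrees(np.arctan2(dx,dz))
        s=(rr>.035)&(rr<.082)
        for lo in range(-180,180,45):
            pass
        # angle mod 45 by circular mean
        m=np.angle(np.mean(np.exp(1j*np.radians(a[s])*8)))/8
        hist=np.histogram(a[s],bins=np.arange(-180,181,5)); 
        print(nm,'y',np.median(Q[s][:,1]).round(4),'mean mod45',np.degrees(m).round(2),'n',s.sum(),[(int(b),int(n)) for n,b in zip(*hist) if n>3])
        k=(abs(P[...,0]-O[0]-.048)<.06)&(abs(P[...,1]-O[1]-.038)<.025)&(P[...,2]>.179)&(P[...,2]<.215)
        B=P[k]
        if len(B)>20:
            A=np.c_[2*B,np.ones(len(B))]; sol=np.linalg.lstsq(A,(B**2).sum(1),rcond=None)[0]
            print('  ball',sol[:3].round(4),len(B))
E
python3 -c "
from wh import *
wheel()"
```

```text
top y -0.0031 mean mod45 20.8 n 251 [(-115, 9), (-75, 4), (-70, 47), (-65, 15), (-25, 32), (-20, 9), (15, 28), (20, 8), (55, 9), (60, 46), (65, 12), (105, 9), (150, 4)]
  ball [0.5283 0.0963 0.1878] 100
scene y -0.006 mean mod45 20.74 n 805 [(-165, 25), (-160, 27), (-155, 4), (-120, 12), (-115, 57), (-75, 20), (-70, 93), (-30, 33), (-25, 91), (15, 40), (20, 59), (60, 62), (65, 42), (105, 66), (110, 57), (150, 54), (155, 46)]
  ball [0.5273 0.0955 0.1854] 145
```

Feeder origin is at about (0.502, 0.058) with yaw near 0. The ball at (0.528, 0.096, 0.186) and the hub plane at y = -0.004 both agree with that. The wheel reads about -0.03 rad and the pawl is down. I'll shut the fingers, square the tool up and go to the near side of the ball.

Request:
send_rows(
  series=[
    [0, 0, 0, 0, 0, -0.112, 1],
    [0, 0, 0, 0, 0, -0.112, 1],
    [0, 0, 0, 0, 0, -0.112, 1],
    [-0.025, -0.032, 0, 0, 0, 0, 1],
    [-0.025, -0.032, 0, 0, 0, 0, 1],
  ],
  newtons=20,
)

```text
time: 0.92
tool_pos: [0.2225, 0.4318, 0.2264]
tool_rot: [3.141, 0.0, -3.137]
contact_force: [1.0, 0.2, -1.0]
opening: 0.0631
```

Request:
send_rows(
  series=[
    [-0.025, -0.032, 0, 0, 0, 0, 1],
    [-0.025, -0.032, 0, 0, 0, 0, 1],
    [-0.025, -0.032, 0, 0, 0, 0, 1],
    [-0.025, -0.032, 0, 0, 0, 0, 1],
    [-0.025, -0.032, 0, 0, 0, 0, 1],
  ],
)

```text
time: 1.33
tool_pos: [0.3488, 0.2701, 0.227]
tool_rot: [3.141, 0.001, -3.141]
contact_force: [-0.0, 0.1, 0.2]
opening: 0.0297
```

Request:
send_rows(
  series=[
    [-0.025, -0.032, 0, 0, 0, 0, 1],
    [-0.025, -0.032, 0, 0, 0, 0, 1],
    [-0.025, -0.032, 0, 0, 0, 0, 1],
    [-0.025, -0.032, 0, 0, 0, 0, 1],
    [0, 0, 0, 0, 0, 0, 1],
  ],
)

```text
time: 1.75
tool_pos: [0.452, 0.1386, 0.2267]
tool_rot: [-3.14, 0.003, 3.136]
contact_force: [-0.4, 0.1, 0.5]
opening: 0.0009
```

Request:
send_rows(
  series=[
    [-0.014, -0.021, 0, 0, 0, 0, 1],
    [-0.014, -0.021, 0, 0, 0, 0, 1],
    [0, 0, 0.023, 0, 0, 0, 1],
    [0, 0, 0.023, 0, 0, 0, 1],
    [0, 0, 0, 0, 0, 0, 1],
  ],
)

```text
time: 2.17
tool_pos: [0.4736, 0.1015, 0.1772]
tool_rot: [-3.141, -0.007, 3.141]
contact_force: [-0.4, -0.1, -0.9]
opening: 0.0003
```

```bash
python3 - <<'E'
from h import *
s=cam('scene'); c=cv2.resize(s['color'][135:295,225:425],None,fx=3.75,fy=3.75,interpolation=cv2.INTER_CUBIC); cv2.imwrite('pics/s1.png',c[:,:,::-1])
print(observe()['tool_pos'],observe()['opening'])
E
```

```text
[0.47455141 0.10184156 0.17922523] 0.00034171625823755183
```

View pics/s1.png

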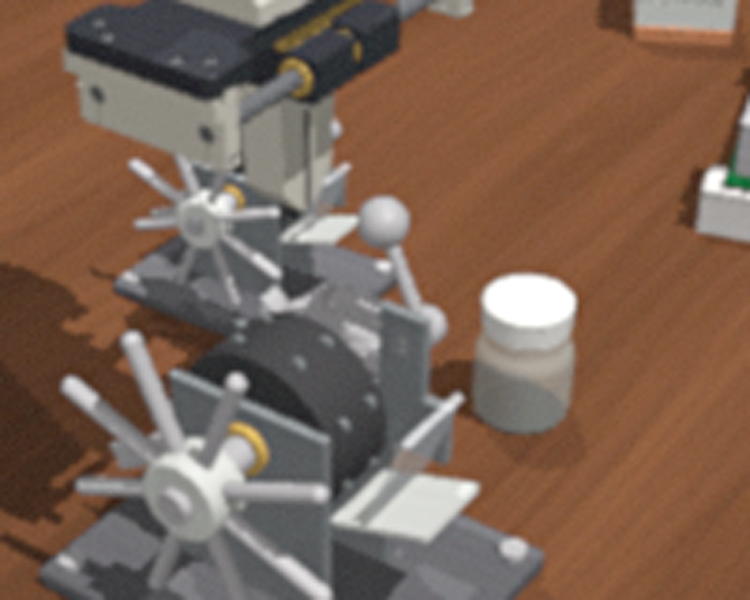

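The shut fingers sit at about (290, 170), short of the ball at (383, 220) and well clear of the rest. Now I push the ball over.

Request:
send_rows(
  series=[
    [-0.01, -0.006, 0, 0, 0, 0, 1],
    [-0.01, 0, 0, 0, 0, 0, 1],
    [-0.01, 0, 0, 0, 0, 0, 1],
    [-0.009, 0, 0, 0, 0, 0, 1],
    [-0.009, 0, 0, 0, 0, 0, 1],
  ],
)

```text
time: 2.63
tool_pos: [0.5257, 0.0959, 0.1821]
tool_rot: [3.141, 0.003, -3.141]
contact_force: [0.2, 0.1, 0.2]
opening: 0.0004
```

Request:
send_rows(
  series=[
    [-0.008, 0, 0, 0, 0, 0, 1],
    [-0.008, 0, 0, 0, 0, 0, 1],
    [-0.006, 0, 0, 0, 0, 0, 1],
    [0, 0, 0, 0, 0, 0, 1],
    [0, 0, 0, 0, 0, 0, 1],
  ],
)

```text
time: 3.05
tool_pos: [0.5461, 0.0958, 0.1805]
tool_rot: [3.142, -0.001, -3.141]
contact_force: [0.1, -1.0, 0.5]
opening: 0.0004
```

```bash
python3 - <<'E'
from wh import *
wheel(); print(observe()['tool_pos'],observe()['contact_force'])
E
```

```text
top y -0.0031 mean mod45 -21.73 n 134 [(-115, 10), (-110, 4), (-75, 5), (-70, 37), (-65, 23), (-25, 32), (-20, 7), (15, 10)]
scene y -0.0062 mean mod45 20.74 n 812 [(-165, 28), (-160, 27), (-155, 4), (-120, 15), (-115, 55), (-110, 6), (-75, 22), (-70, 92), (-65, 4), (-30, 30), (-25, 92), (15, 36), (20, 63), (60, 62), (65, 44), (105, 70), (110, 54), (150, 51), (155, 46)]
  ball [0.5598 0.0903 0.1975] 481
[0.54566484 0.09582062 0.18062703] [-0.04222159  0.53469437 -0.43125118]
```

Request:
send_rows(
  series=[
    [0.02, 0, 0, 0, 0, 0, 1],
    [0.028, 0, -0.01, 0, 0, 0, 1],
    [0.03, 0, -0.02, 0, 0, 0, 1],
    [0.025, -0.02, 0, 0, 0, 0, 1],
    [0, -0.02, 0, 0, 0, 0, 1],
  ],
)

```text
time: 3.57
tool_pos: [0.4388, 0.0565, 0.2116]
tool_rot: [3.141, -0.001, -3.138]
contact_force: [0.2, -1.0, -1.0]
opening: 0.0001
```

```bash
python3 - <<'E'
from wh import *
wheel(); print(observe()['tool_pos'],observe()['contact_force'])
s=cam('scene'); c=cv2.resize(s['color'][135:295,225:425],None,fx=3.75,fy=3.75,interpolation=cv2.INTER_CUBIC); cv2.imwrite('pics/s2.png',c[:,:,::-1])
E
```

```text
top y -0.0033 mean mod45 18.9 n 145 [(-25, 12), (-20, 8), (15, 35), (20, 4), (55, 4), (60, 48), (65, 16), (105, 12), (150, 4)]
  ball [0.5569 0.0958 0.1816] 102
scene y -0.0062 mean mod45 20.72 n 808 [(-165, 25), (-160, 30), (-155, 5), (-120, 17), (-115, 51), (-110, 6), (-75, 25), (-70, 85), (-65, 6), (-30, 29), (-25, 94), (15, 36), (20, 62), (60, 64), (65, 42), (105, 72), (110, 48), (115, 4), (150, 54), (155, 39), (160, 5)]
  ball [0.5709 0.0954 0.1858] 155
[0.44219848 0.05434443 0.21147559] [0.23021024 0.94890699 0.52866732]
```

View pics/s2.png

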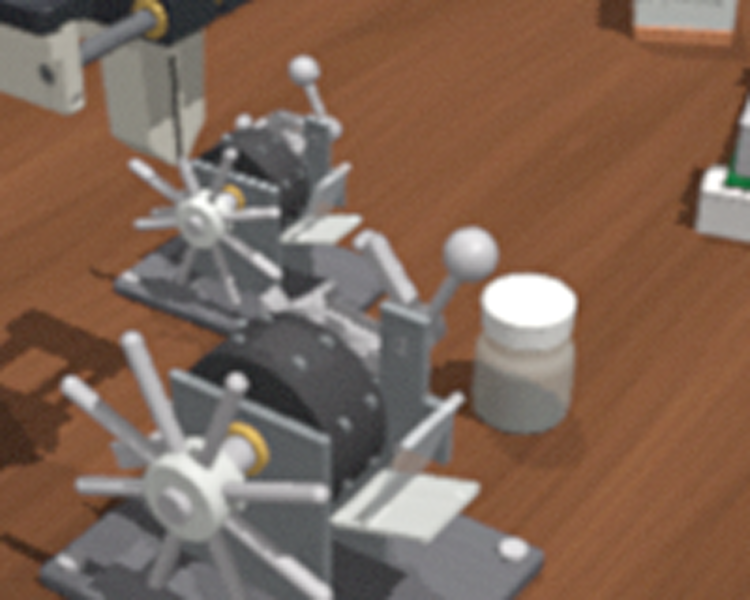

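The lever is thrown back: the ball is at (470, 255), measured x = 0.571, and the nose is raised at (375, 245). Next I go down in front of the leaning peg.

Request:
send_rows(
  series=[
    [0, -0.03, 0, 0, 0, 0, 1],
    [0, -0.032, 0, 0, 0, 0, 1],
    [0, 0, 0.03, 0, 0, 0, 1],
    [0, 0, 0.036, 0, 0, 0, 1],
    [0, 0, 0, 0, 0, 0, 1],
  ],
)

```text
time: 4.13
tool_pos: [0.4399, -0.0055, 0.1399]
tool_rot: [3.139, -0.01, 3.141]
contact_force: [-1.8, 1.2, -0.0]
opening: 0.0004
```

```bash
python3 - <<'E'
from wh import *
wheel(); print(observe()['tool_pos'],observe()['contact_force'])
s=cam('scene'); c=cv2.resize(s['color'][135:295,225:425],None,fx=3.75,fy=3.75,interpolation=cv2.INTER_CUBIC); cv2.imwrite('pics/s3.png',c[:,:,::-1])
E
```

```text
top y -0.0033 mean mod45 17.92 n 121 [(15, 31), (20, 5), (55, 6), (60, 47), (65, 13), (105, 10), (150, 4)]
  ball [0.5547 0.0963 0.1782] 107
scene y -0.0061 mean mod45 20.19 n 910 [(-165, 28), (-160, 29), (-120, 16), (-115, 54), (-110, 6), (-75, 22), (-70, 90), (-65, 6), (-50, 9), (-45, 49), (-40, 35), (-30, 31), (-25, 94), (15, 35), (20, 66), (60, 62), (65, 43), (105, 67), (110, 58), (150, 49), (155, 49)]
  ball [0.5707 0.0956 0.1855] 155
[ 0.44282667 -0.00565181  0.14442841] [0.24565148 0.10398731 0.44063144]
```

View pics/s3.png

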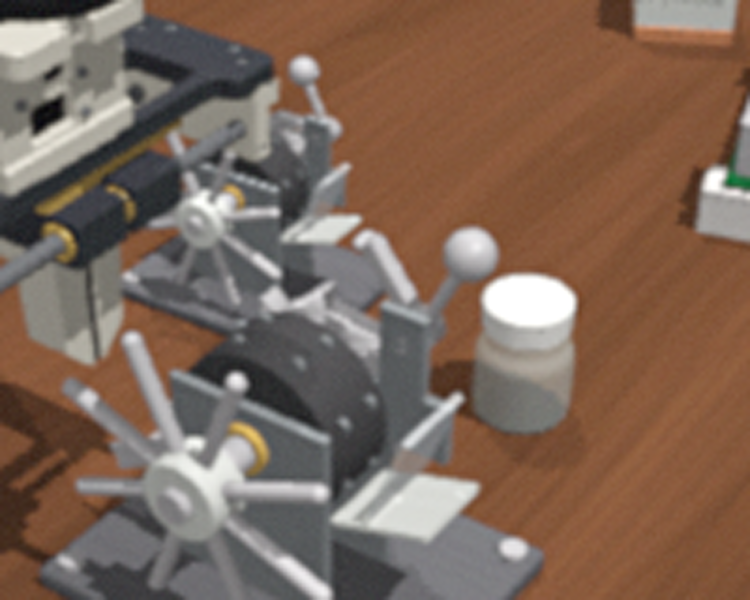

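Request:
send_rows(
  series=[
    [-0.01, 0, 0, 0, 0, 0, 1],
    [-0.01, 0, 0, 0, 0, 0, 1],
    [-0.009, 0, 0, 0, 0, 0, 1],
    [-0.007, 0, 0, 0, 0, 0, 1],
    [-0.005, 0, 0, 0, 0, 0, 1],
  ],
)

```text
time: 4.7
tool_pos: [0.4854, -0.006, 0.1458]
tool_rot: [-3.141, 0.002, -3.141]
contact_force: [-1.2, -0.5, 1.3]
opening: 0.0003
```

Request:
send_rows(
  series=[
    [-0.003, 0, 0, 0, 0, 0, 1],
    [-0.003, 0, 0, 0, 0, 0, 1],
    [-0.003, 0, 0, 0, 0, 0, 1],
    [-0.002, 0, 0, 0, 0, 0, 1],
    [0, 0, 0, 0, 0, 0, 1],
  ],
)

```text
time: 5.12
tool_pos: [0.4954, -0.0062, 0.1447]
tool_rot: [3.141, 0.0, -3.141]
contact_force: [-0.5, 0.1, 0.5]
opening: 0.0007
```

```bash
python3 - <<'E'
from wh import *
wheel(); print(observe()['tool_pos'],observe()['contact_force'])
s=cam('scene'); c=cv2.resize(s['color'][135:295,225:425],None,fx=3.75,fy=3.75,interpolation=cv2.INTER_CUBIC); cv2.imwrite('pics/s4.png',c[:,:,::-1])
E
```

```text
top y -0.0034 mean mod45 14.1 n 31 [(-80, 21), (-75, 8)]
  ball [0.5598 0.0968 0.1792] 103
scene y -0.0062 mean mod45 10.21 n 886 [(-175, 24), (-170, 28), (-165, 4), (-130, 12), (-125, 40), (-120, 14), (-85, 11), (-80, 89), (-75, 8), (-40, 17), (-35, 56), (-30, 5), (0, 124), (5, 34), (10, 80), (50, 49), (55, 48), (95, 52), (100, 68), (140, 44), (145, 65), (150, 4)]
  ball [0.5254 0.1087 0.1753] 206
[ 0.49516078 -0.00627573  0.14464925] [ 0.06893658 -0.43079296  0.15629237]
```

View pics/s4.png

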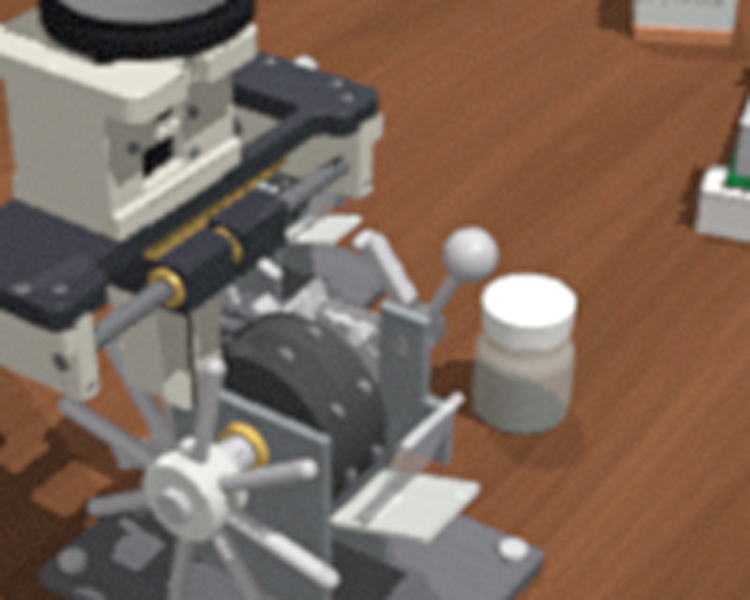

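Request:
send_rows(
  series=[
    [-0.002, 0, 0, 0, 0, 0, 1],
    [-0.002, 0, 0, 0, 0, 0, 1],
    [-0.0025, 0, 0, 0, 0, 0, 1],
    [0, 0, 0, 0, 0, 0, 1],
  ],
)

```text
time: 5.6
tool_pos: [0.502, -0.0063, 0.1446]
tool_rot: [3.142, 0.0, -3.141]
contact_force: [-1.1, -0.2, -0.5]
opening: 0.0003
```

Request:
send_rows(
  series=[
    [0.01, 0, 0, 0, 0, 0, 1],
    [0.006, 0, -0.02, 0, 0, 0, 1],
    [0, 0, -0.03, 0, 0, 0, 1],
    [0, 0, -0.03, 0, 0, 0, 1],
    [0.03, 0, 0, 0, 0, 0, 1],
  ],
)

```text
time: 6.02
tool_pos: [0.4625, -0.0074, 0.2306]
tool_rot: [-3.139, 0.015, -3.141]
contact_force: [0.2, -1.0, 0.6]
opening: 0.0006
```

```bash
python3 - <<'E'
from wh import *
wheel(); print(observe()['tool_pos'],observe()['contact_force'])
s=cam('scene'); c=cv2.resize(s['color'][135:295,225:425],None,fx=3.75,fy=3.75,interpolation=cv2.INTER_CUBIC); cv2.imwrite('pics/s5.png',c[:,:,::-1])
E
```

```text
top y -0.0033 mean mod45 15.74 n 98 [(15, 12), (55, 26), (60, 38), (100, 6), (105, 8), (150, 4)]
  ball [0.5554 0.0951 0.1803] 104
scene y -0.0061 mean mod45 18.45 n 794 [(-165, 39), (-160, 16), (-120, 28), (-115, 36), (-75, 57), (-70, 51), (-35, 6), (-30, 73), (-25, 49), (10, 7), (15, 63), (20, 34), (55, 18), (60, 69), (65, 14), (100, 9), (105, 106), (110, 11), (145, 8), (150, 76), (155, 17)]
  ball [0.5708 0.0956 0.1855] 155
[ 0.45371775 -0.00601762  0.22589934] [ 0.28061122 -0.00982771 -0.20607796]
```

View pics/s5.png

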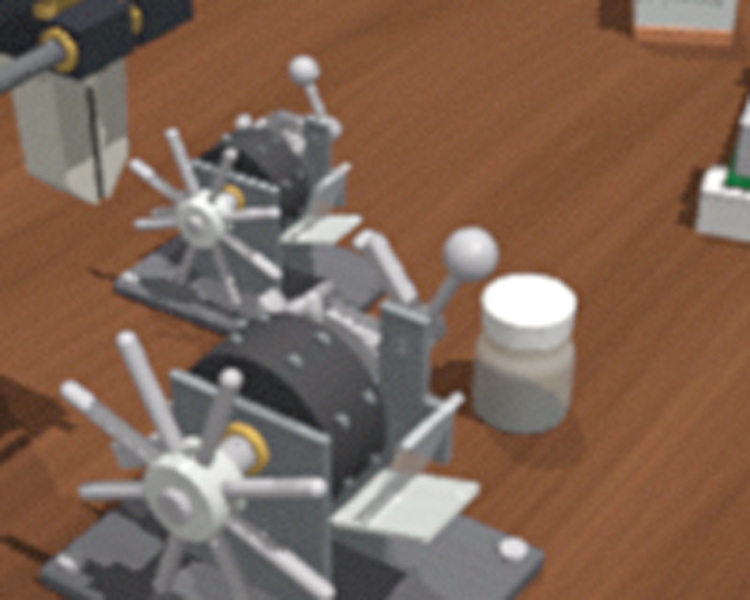

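The wheel reads about 18.4° beyond upright, or about 0.715 rad. That is inside 0.57–0.78. Now I go round behind the ball.

Request:
send_rows(
  series=[
    [-0.032, 0.0205, 0, 0, 0, 0, 1],
    [-0.032, 0.0205, 0, 0, 0, 0, 1],
    [-0.032, 0.0205, 0, 0, 0, 0, 1],
    [-0.032, 0.0205, 0, 0, 0, 0, 1],
    [-0.032, 0.0205, 0, 0, 0, 0, 1],
  ],
)

```text
time: 6.58
tool_pos: [0.6175, 0.0975, 0.2238]
tool_rot: [3.141, 0.0, -3.142]
contact_force: [-0.1, -0.4, 0.4]
opening: 0.0007
```

Request:
send_rows(
  series=[
    [0, 0, 0, 0, 0, 0, 1],
    [0, 0, 0, 0, 0, 0, 1],
  ],
)

```text
time: 6.75
tool_pos: [0.6167, 0.0974, 0.2222]
tool_rot: [3.142, -0.002, -3.14]
contact_force: [-0.4, -0.2, 0.1]
opening: 0.0003
```

Request:
send_rows(
  series=[
    [0, 0, 0.02, 0, 0, 0, 1],
    [0, 0, 0.02, 0, 0, 0, 1],
    [0.01, 0, 0, 0, 0, 0, 1],
    [0.01, 0, 0, 0, 0, 0, 1],
    [0.01, 0, 0, 0, 0, 0, 1],
  ],
)

```text
time: 7.17
tool_pos: [0.5846, 0.0955, 0.1842]
tool_rot: [-3.141, -0.001, 3.141]
contact_force: [0.5, -0.6, 0.9]
opening: 0.0005
```

Request:
send_rows(
  series=[
    [0.007, 0, 0, 0, 0, 0, 1],
    [0.007, 0, 0, 0, 0, 0, 1],
    [0.007, 0, 0, 0, 0, 0, 1],
    [0.005, 0, 0, 0, 0, 0, 1],
    [0, 0, 0, 0, 0, 0, 1],
  ],
)

```text
time: 7.58
tool_pos: [0.5586, 0.0962, 0.1849]
tool_rot: [3.142, -0.0, -3.141]
contact_force: [-0.7, -0.1, 0.0]
opening: 0.0003
```

```bash
python3 - <<'E'
from wh import *
print(observe()['tool_pos'],observe()['contact_force'])
s=cam('scene'); c=cv2.resize(s['color'][135:295,225:425],None,fx=3.75,fy=3.75,interpolation=cv2.INTER_CUBIC); cv2.imwrite('pics/s6.png',c[:,:,::-1])
E
```

```text
[0.5586461  0.09624907 0.18492332] [-0.69394452 -0.09360884  0.04738414]
```

View pics/s6.png

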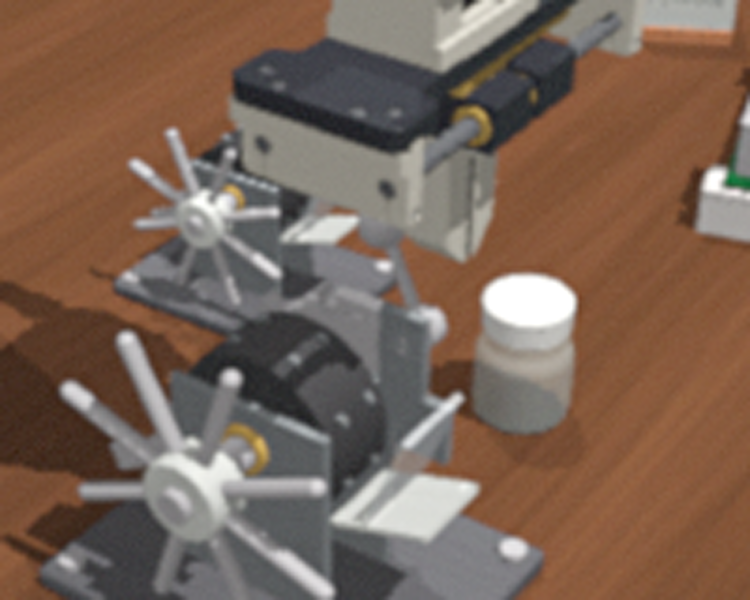

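The lever has come back, with the ball at about (383, 228). I back off and go up clear.

Request:
send_rows(
  series=[
    [-0.015, 0, 0, 0, 0, 0, 1],
    [-0.02, 0, -0.02, 0, 0, 0, 1],
    [0, 0, -0.035, 0, 0, 0, 1],
    [0, 0, -0.035, 0, 0, 0, 1],
    [-0.03, 0, -0.01, 0, 0, 0, 1],
  ],
)

```text
time: 8.05
tool_pos: [0.6242, 0.0968, 0.2921]
tool_rot: [3.141, 0.008, -3.141]
contact_force: [2.9, 0.9, 1.1]
opening: 0.0006
```

Request:
send_rows(
  series=[
    [-0.03, 0, 0, 0, 0, 0, 1],
    [-0.02, 0, 0, 0, 0, 0, 1],
    [0, 0, 0, 0, 0, 0, 1],
    [0, 0, 0, 0, 0, 0, 1],
    [0, 0, 0, 0, 0, 0, 1],
  ],
)

```text
time: 8.47
tool_pos: [0.6741, 0.0964, 0.2842]
tool_rot: [3.142, -0.001, -3.141]
contact_force: [0.3, -1.0, -0.4]
opening: 0.0006
```

```bash
python3 - <<'E'
from wh import *
wheel(); print(observe()['tool_pos'],observe()['contact_force'])
s=cam('scene'); c=cv2.resize(s['color'][135:295,225:425],None,fx=3.75,fy=3.75,interpolation=cv2.INTER_CUBIC); cv2.imwrite('pics/s7.png',c[:,:,::-1])
save(s,'pics/s7f.png')
E
```

```text
top y -0.0031 mean mod45 18.44 n 248 [(-115, 9), (-75, 19), (-70, 41), (-65, 5), (-30, 10), (-25, 33), (10, 14), (15, 24), (55, 28), (60, 34), (100, 5), (105, 10), (150, 5)]
scene y -0.0063 mean mod45 18.41 n 787 [(-165, 37), (-160, 16), (-120, 27), (-115, 37), (-75, 63), (-70, 46), (-30, 88), (-25, 37), (10, 8), (15, 62), (20, 33), (55, 16), (60, 70), (65, 9), (100, 9), (105, 103), (110, 12), (150, 88), (155, 14)]
  ball [0.5274 0.0956 0.1855] 144
[0.67388682 0.09642185 0.28506724] [-0.15420345 -0.04150491  0.22412303]
```

View pics/s7.png

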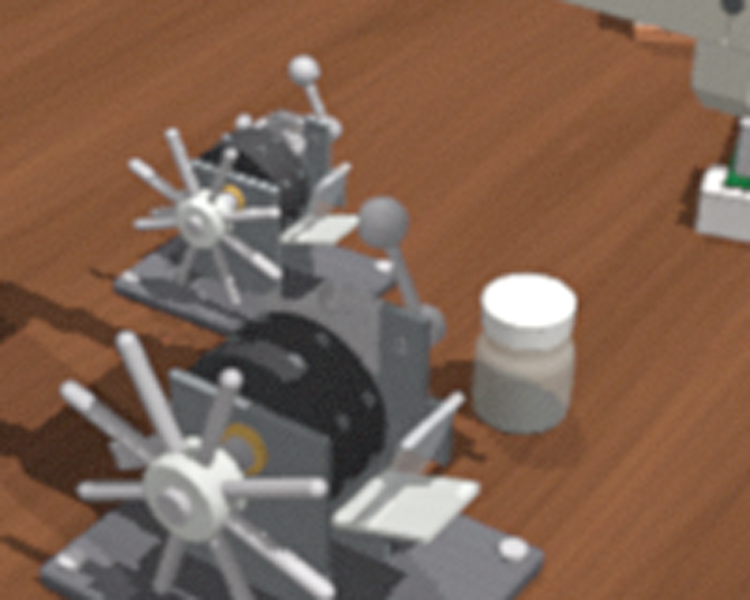

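View pics/s7f.png

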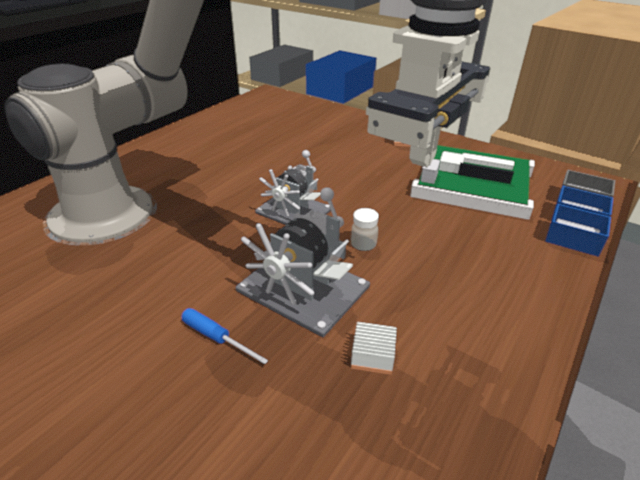

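The ball is back at (0.5274, 0.0956, 0.1855), the same as at the start, so the pawl is fully down. Both cameras give the wheel at +18.4°, which is 0.714 rad. The jar, screwdriver and heat sink look unmoved, and the robot is clear.

```bash
python3 -c "
from cell import workorder
print(workorder.hand_in())"
```

```text
the job is handed in; nothing more can be done
None
```

The job is done and handed in at about 8.6 s of robot time. With the fingers shut, I tipped the lever over and the pawl stayed up. I then pushed the leaning peg backward, tipped the lever back and withdrew clear.

- **Wheel:** both cameras read 0.714 rad, inside the 0.57–0.78 needed. It started at about -0.03, and its reading did not change when the pawl dropped.
- **Pawl:** the scene camera puts the ball within about 0.2 mm of its starting position, so the pawl is fully down. That camera had shown it at its stop (x = 0.571) while tipped over. The top camera gave no usable ball position for these two checks, first misplacing the ball and then giving no fix, so they rest on the scene camera alone.
- **Bystanders:** the jar, screwdriver and heat sink look unmoved in the last picture. I did not measure their positions.
- **Forces:** the wrist force readings after each move were all about 3 N or less.

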